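# Put three mixed-up reagent bottles back in their own spill dishes

### The arm

A 6-joint arm with a two-finger parallel gripper is mounted at the origin on the work surface. World frame = base frame: x ahead of the robot, y to its left, z up, the work surface at z = 0. Lengths are in m, angles in rad, forces in N, time in s.
With the tool pointing down it reaches from about 0.275 to 0.825 m from the base axis. Payload 4.9 kg.
Tool frame: the origin (TCP) lies on the centre line of the jaws, within the pads' length; the fingertips stand ctrl.tcp_to_tips ahead of it and the grasp point (between the pads) lies 3 mm ahead of it (ctrl.tcp_to_tips is the distance from the TCP to the fingertips, in m); z points along the fingers, y is the line along which they close (so a half turn about z gives the same grasp; the last joint's range is limited). The gripper opens to 85 mm and grips with 20 to 120 N. Pads are 22 mm wide; open, the fingers measure 114 mm over their backs; the gripper's body (76 mm by 85 mm) begins 54 mm behind the grasp point. The pads swing forward as they close: fully open they stand 13 mm farther back than shut.
Start: joints at [-1.481, 0.326, -0.193, 1.052, 0, 1.437], TCP at [0.122, -0.536, 0.253] pointing down, gripper open.
Joint ranges: [-2.65, 2.65], [-0.97, 1.79], [-1.3, 1.35], [-1.93, 2.1], [-1.47, 1.37], [-3.14, 3.14]. Speed limits (rad/s): [2.57, 2.57, 3.14, 3.14, 3.14, 3.14].

### API

Orientations are given as a rotation vector (axis times angle).
In Python, from rig import sense, optics, ctrl gives the robot as it stands.
- The arm moves only by the shell command python3 -m creep 'ROWS'. ROWS is JSON, a list of rows, each an object of numbers: "dx", "dy", "dz": the shift along the tool's x, y, z in mm; "yaw": the turn about the tool's z in degrees; "gripper": the closure, from 0 (fully open) to 1 (shut). In form: [{"dx": .., "dy": .., "dz": .., "yaw": .., "gripper": ..}, ...]. A call has 1 to 20 rows; each row is the pose to reach, as a shift and turn from the pose commanded when the call began, along the tool's axes at that moment; what a row does not reach only later rows make up. A row lasts 1/10 s, in which the tool goes at most 50 mm and 8.59 degrees, less where a joint would pass 70% of its speed; a pose out of reach is approached as far as the arm can. A call with a gripper value outside its range is refused whole. The fingers move at their own pace and stop on an object; the grip force is fixed at half the most. Time passes only in rows, so rows that repeat a pose let the fingers close. It gives the time, the measured TCP pose, the force, the opening and the grip force at its end, in the units of the state.
- sense(): the state, without advancing time (a new reading comes with each control period).
- optics.read_camera(name): name is "scene" or "top"; returns the picture (400x640x3 uint8, blue, green, red); there is no depth.
- optics.get_calibration(name): a dict with "fx", "fy", "cx", "cy" (pixels), "k1" (the pictures are not rectified: a ray, as slopes to the right and down, at radius r is drawn at 1 + k1 r^2 times it, then the intrinsics apply), "origin" and "rotation" of the camera in the world. Camera axes: x right, y down, z forward; pixel columns grow to the right and rows downward; lengths in m; the calibration is good to about 2 mm. A picture is of the moment at which its call begins. get_calibration takes no time and is no camera call.
- ctrl.job_done(): hands the job in; it is judged then, once.
The state is a dict: "time_s": time; "joints": joint angles; "joint_vel": joint speeds; "tau": joint torques, N m; "tcp_pos": TCP position; "tcp_rot": TCP orientation; "wrist_force": force on the tool from outside, world axes, zero at the start; "ft_torque": the same for the moment, N m; "finger_gap": finger opening in m; "gripper_force": force on a finger pad.
Only numpy, scipy, OpenCV 4.12 (cv2) and the standard library are available. Lean on these libraries where they do the work, as an engineer would, in place of code of your own. Each camera call takes 0.05 s, during which the arm holds its last target. There are 200 camera calls.

### The job

The three amber reagent bottles have been put back in one another's spill dishes. Put each bottle into the dish of its own cap colour, standing upright and flat on the dish floor, using the empty grey dish as the parking place while you swap them round; set the glass down gently and never tip it over. Leave the beaker, the wash bottle and the measuring cylinder where they stand.

Things in the scene. Friction and masses are not known exactly. Their poses are not given: they have to be found in the camera images.
- bottle_green_mid (a point): Centre, half-way up, of the loose round amber glass bottle with green cap and green band, about 0.15 to 0.3 kg. 120 mm tall in all: body 56 mm diameter from the foot up to 70 mm, sloping shoulder to a 26 mm neck, then the cap, a 36 mm diameter cylinder from 92 to 120 mm above the foot. The point is on the axis, 60 mm above the foot and 46 mm below the middle of the cap; z runs up the axis. At the start it stands in a coloured dish that is not its own.
- bottle_blue_mid (a point): Centre, half-way up, of the loose round amber glass bottle with blue cap and blue band, about 0.15 to 0.3 kg. 120 mm tall in all: body 56 mm diameter from the foot up to 70 mm, sloping shoulder to a 26 mm neck, then the cap, a 36 mm diameter cylinder from 92 to 120 mm above the foot. The point is on the axis, 60 mm above the foot and 46 mm below the middle of the cap; z runs up the axis. At the start it stands in a coloured dish that is not its own.
- bottle_yellow_mid (a point): Centre, half-way up, of the loose round amber glass bottle with yellow cap and yellow band, about 0.15 to 0.3 kg. 120 mm tall in all: body 56 mm diameter from the foot up to 70 mm, sloping shoulder to a 26 mm neck, then the cap, a 36 mm diameter cylinder from 92 to 120 mm above the foot. The point is on the axis, 60 mm above the foot and 46 mm below the middle of the cap; z runs up the axis. At the start it stands in a coloured dish that is not its own.
- dish_green: Round green plastic spill dish fixed to the bench, the home of the green bottle: outer diameter 90 mm, inner diameter 82 mm, rim 10 mm high, flat floor 4 mm above the bench. Origin: centre of its underside, on the bench; z up.
- dish_blue: Round blue plastic spill dish fixed to the bench, the home of the blue bottle: outer diameter 90 mm, inner diameter 82 mm, rim 10 mm high, flat floor 4 mm above the bench. Origin: centre of its underside, on the bench; z up.
- dish_yellow: Round yellow plastic spill dish fixed to the bench, the home of the yellow bottle: outer diameter 90 mm, inner diameter 82 mm, rim 10 mm high, flat floor 4 mm above the bench. Origin: centre of its underside, on the bench; z up.
- dish_grey: Round grey plastic spill dish, empty at the start: the parking place; also fixed to the bench, same sizes and origin as the coloured ones (82 mm inside, rim 10 mm, floor 4 mm above the bench).
- beaker_mid (a point): Bystander, leave alone: loose white open beaker, 54 mm across the lip, 68 mm tall. The point is on its axis, 34 mm above its foot.
- wash_bottle_mid (a point): Bystander, leave alone: loose white plastic wash bottle with a red top and a bent red spout reaching 33 mm from the axis; body 52 mm diameter, 115 mm tall in all. The point is on its axis, 50 mm above its foot.
- cylinder_mid (a point): Bystander, leave alone: loose grey measuring cylinder, 22 mm tube with black marks on a 52 mm round foot 10 mm high, 110 mm tall. The point is on its axis, 55 mm above its foot.

How it is judged:
By the outcome, as a careful person would: the job done as asked, in the order asked, and still so for the second after the job is handed in, with the robot touching nothing.
It also fails if it takes over 106 s, if anything falls off the work surface, if the arm or the gripper's body presses on something with over 40 N, if the wrist force passes 120 N, or if a joint passes its speed limit or range.

## Working session

There is one attempt and no reset: what is moved stays moved. The work goes in short steps, Python scripts to look and compute and a shell command to move; the robot and the scene stay as the last step left them, time stands still between calls to the robot, and variables do not carry over. Pictures are saved under pics/ and viewed, at most 14 in all, crops included, and the job is handed in when it is done.

```bash
mkdir -p pics; ls; python3 - <<'E'
from rig import sense, optics, ctrl
import cv2
s=sense(); print(s['tcp_pos'],s['tcp_rot'],s['finger_gap'],s['time_s'],ctrl.tcp_to_tips)
for n in('scene','top'):
    cv2.imwrite(f'pics/{n}0.png',optics.read_camera(n)); print(n,optics.get_calibration(n))
E
```

```text
pics
[ 0.12203148 -0.53571765  0.25251017] [-3.12020456e+00 -3.50661399e-01 -3.90909459e-05] 0.08553270919315485 0.0 0.022
scene {'fx': 498.8863778750689, 'fy': 498.8863778750689, 'cx': 324.4408323170294, 'cy': 201.89198812599116, 'k1': -0.05824505402335373, 'origin': array([ 0.96594174, -0.33239256,  0.8619159 ]), 'rotation': array([-2.28883486, -1.16787599,  0.38033171])}
top {'fx': 439.3681332055068, 'fy': 439.3681332055068, 'cx': 319.0157302689656, 'cy': 201.60356327116588, 'k1': -0.09938429241397242, 'origin': array([0.4115848 , 0.01929226, 1.04785916]), 'rotation': array([-2.15672828,  2.18670698, -0.12071043])}
```

View pics/scene0.png

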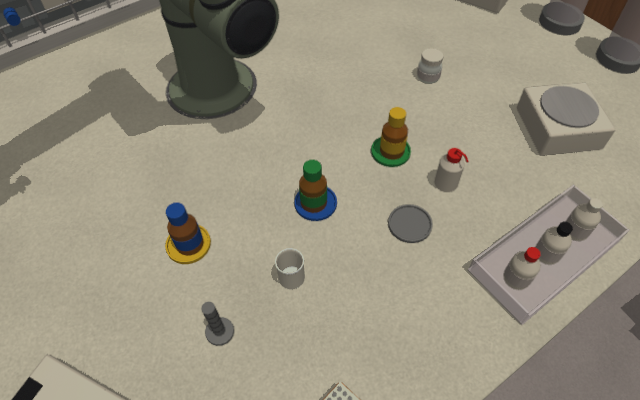

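View pics/top0.png

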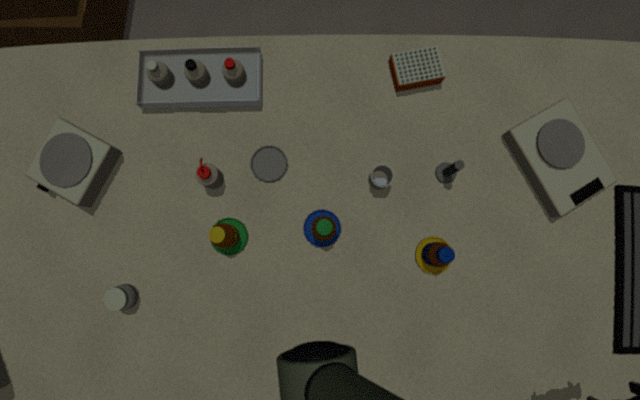

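The scene view shows yellow in the green dish (391,150), green in the blue (316,200) and blue in the yellow (188,243). The grey dish is empty at (410,223). In the top view the dishes are at (229,236), (322,229), (434,255) and grey (269,164).

```bash
cat > h.py <<'E'
from rig import sense, optics, ctrl
import cv2, numpy as np
from scipy.optimize import least_squares
R=lambda c: cv2.Rodrigues(c['rotation'])[0]
def rays(n,p):
    c=optics.get_calibration(n); q=(np.atleast_2d(p).astype(float)-[c['cx'],c['cy']])/[c['fx'],c['fy']]
    u=q.copy()
    for _ in range(8): u=q/(1+c['k1']*(u**2).sum(1,keepdims=True))
    return c['origin'], np.c_[u,np.ones(len(u))]@R(c).T
def plane(n,p,z):
    o,d=rays(n,p); return (o+d*((z-o[2])/d[:,2])[:,None])[:,:2]
def tri(p1,p2):
    o1,d1=rays('scene',p1); o2,d2=rays('top',p2)
    s=np.linalg.lstsq(np.c_[d1[0],-d2[0]],o2-o1,rcond=None)[0]
    a,b=o1+s[0]*d1[0],o2+s[1]*d2[0]; return (a+b)/2,np.linalg.norm(a-b)
HUE=dict(green=(50,85),blue=(100,125),yellow=(18,32))
def blobs(im,col,win):
    h=cv2.cvtColor(im,cv2.COLOR_BGR2HSV); lo,hi=HUE[col]
    m=cv2.inRange(h,(lo,140,50),(hi,255,255)); w=np.zeros_like(m); x,y,r=win; cv2.circle(w,(x,y),r,255,-1); m&=w
    return m
def comps(m):
    n,_,st,ce=cv2.connectedComponentsWithStats(m); return [(int(st[i,4]),ce[i].round(1).tolist(),st[i,:4].tolist()) for i in range(1,n) if st[i,4]>15]
def circ(P,r):
    f=lambda c:np.hypot(*(P-c).T)-r
    s=least_squares(f,P.mean(0),loss='soft_l1',f_scale=.001); return s.x,np.median(abs(f(s.x)))
E
python3 - <<'E'
from h import *
I={n:cv2.imread(f'pics/{n}0.png') for n in('scene','top')}
W=dict(green=((391,150),(229,236)),blue=((316,203),(322,229)),yellow=((188,243),(434,255)))
for c,(a,b) in W.items():
  for n,p,r in(('scene',a,25),('top',b,24)):
    m=blobs(I[n],c,(*p,r)); m=cv2.morphologyEx(m,cv2.MORPH_OPEN,np.ones((2,2)))
    h=cv2.convexHull(cv2.findNonZero(m))[:,0]; P=plane(n,h,.010); print('dish',c,n,*circ(P,.0445),len(P))
g=cv2.cvtColor(I['top'],cv2.COLOR_BGR2GRAY)
for n,p in(('scene',(410,223)),('top',(269,164))):
    g=cv2.GaussianBlur(cv2.cvtColor(I[n],cv2.COLOR_BGR2GRAY),(3,3),0); x,y=p
    E=[]
    bg=np.median(g[y-40:y+40,x-40:x+40]);
    for t in np.linspace(0,2*np.pi,48,endpoint=False):
        v=[float(g[int(round(y+k*np.sin(t))),int(round(x+k*np.cos(t)))]) for k in range(10,30)]
        k=np.argmax(np.diff(v)); E.append((x+(10.5+k)*np.cos(t),y+(10.5+k)*np.sin(t)))
    print('grey',n,*circ(plane(n,np.array(E),.010),.045))
C=dict(green=((312,170),(322,229)),blue=((177,212),(446,255)),yellow=((397,117),(217,234)))
for c,(a,b) in C.items():
  print(c,[ (comps(blobs(I['scene'],c,(*a,16)))),comps(blobs(I['top'],c,(*b,14)))])
E
```

```text
dish green scene [0.44810416 0.21994626] 0.0007680552578003333 20
dish green top [0.43729455 0.22491518] 0.0009516210943205719 16
dish blue scene [0.46521958 0.00078558] 0.00041271875670203725 22
dish blue top [0.45352176 0.00230644] 0.0018178603407539573 21
dish yellow scene [ 0.39781376 -0.26210955] 0.0005073583419782229 23
dish yellow top [ 0.38650226 -0.26057116] 0.00045886211402811766 16
grey scene [0.61780423 0.12472141] 0.0011167717660341032
grey top [0.61214355 0.12988121] 0.0008296059617961607
green [[(310, [311.9, 170.4], [303, 160, 18, 21])], [(195, [323.7, 226.7], [316, 219, 16, 16])]]
blue [[(364, [176.4, 213.9], [166, 203, 21, 23])], [(193, [446.0, 254.5], [439, 247, 15, 16])]]
yellow [[(299, [396.6, 117.2], [388, 107, 18, 21])], [(240, [216.8, 234.2], [209, 224, 17, 20])]]
```

```bash
python3 - <<'E'
import cv2,numpy as np
t=cv2.imread('pics/top0.png');s=cv2.imread('pics/scene0.png')
a=[cv2.resize(t[y-25:y+25,x-32:x+32],None,fx=4,fy=4,interpolation=cv2.INTER_NEAREST) for x,y in((322,229),(440,255),(222,235))]
b=[cv2.resize(s[y-25:y+25,x-32:x+32],None,fx=4,fy=4,interpolation=cv2.INTER_NEAREST) for x,y in((312,180),(183,225),(397,130))]
cv2.imwrite('pics/c0.png',np.vstack([np.hstack(a),np.hstack(b)]))
E
```

```text
(no output)
```

View pics/c0.png

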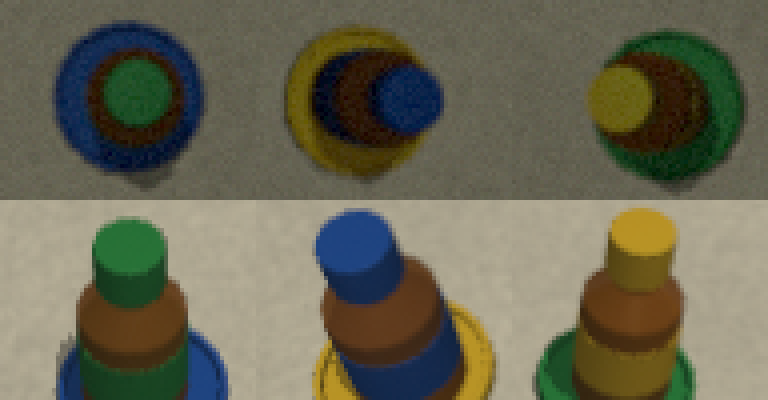

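The crop shows all three caps clean in both views. The scene view also sees the dishes' outer wall down to the bench, which biases the dish fit. I'll refit using the near half at z=0, with looser thresholds in the top view.

```bash
cat > m.py <<'E'
from h import *
def dishes(I,W):
  for c,(a,b) in W.items():
    for n,p,r in(('scene',a,28),('top',b,27)):
      h=cv2.cvtColor(I[n],cv2.COLOR_BGR2HSV); lo,hi=HUE[c]
      m=cv2.inRange(h,(lo-3,90,20),(hi+5,255,255)); w=np.zeros_like(m); cv2.circle(w,p,r,255,-1); m&=w
      m=cv2.morphologyEx(m,cv2.MORPH_OPEN,np.ones((3,3)))
      k=cv2.findContours(m,cv2.RETR_EXTERNAL,cv2.CHAIN_APPROX_NONE)[0]; k=max(k,key=len)[:,0].astype(float)
      o=optics.get_calibration(n)['origin'][:2]
      z=.010 if n=='top' else 0.
      P=plane(n,k,z); ctr,_=circ(P,.0445)
      for _ in range(4):
        d=P-ctr; ok=abs(np.hypot(*d.T)-.0445)<.006
        if n=='scene': ok&=(d@((o-ctr)/np.hypot(*(o-ctr)))>0)
        ctr,e=circ(P[ok],.0445)
      print('dish',c,n,ctr.round(4),round(e,4),ok.sum(),len(P))
def bottle(c,I,a,b,z=.106):
  s=max(comps(blobs(I['scene'],c,(*a,17))))[1]; t=max(comps(blobs(I['top'],c,(*b,14))))[1]
  p,e=tri(s,t); print(c,'tri',p.round(4),e.round(4),'pl',plane('scene',s,z).round(4),plane('top',t,z+.01).round(4))
E
python3 - <<'E'
from m import *
I={n:cv2.imread(f'pics/{n}0.png') for n in('scene','top')}
dishes(I,dict(green=((391,150),(229,236)),blue=((316,203),(322,229)),yellow=((188,243),(434,255))))
for c,a,b in(('green',(312,170),(322,229)),('blue',(177,212),(446,255)),('yellow',(397,117),(217,234))): bottle(c,I,a,b)
for n,p in(('scene',(410,223)),('top',(269,164))):
    g=cv2.cvtColor(I[n],cv2.COLOR_BGR2GRAY); x,y=p
    bl=cv2.GaussianBlur(I[n],(3,3),0).astype(int); q=cv2.cvtColor(bl.astype(np.uint8),cv2.COLOR_BGR2HSV)[...,1]
    m=(q<int(.6*np.median(q[y-60:y+60,x-60:x+60]))).astype(np.uint8)*255; w=np.zeros_like(m); cv2.circle(w,p,30,255,-1); m&=w
    k=max(cv2.findContours(cv2.morphologyEx(m,cv2.MORPH_CLOSE,np.ones((3,3))),cv2.RETR_EXTERNAL,cv2.CHAIN_APPROX_NONE)[0],key=len)[:,0]
    P=plane(n,k,.01); print('grey',n,*circ(P,.045),len(P),'ext',np.ptp(P,0), plane(n,k,0).max(0)-.045)
E
```

```text
dish green scene [0.4392 0.2263] 0.0008 49 120
dish green top [0.4405 0.227 ] 0.0011 81 133
dish blue scene [0.4563 0.0043] 0.0007 56 137
dish blue top [0.4569 0.0053] 0.0019 102 102
dish yellow scene [ 0.3891 -0.262 ] 0.0004 59 146
dish yellow top [ 0.3889 -0.2586] 0.0006 91 150
green tri [0.4546 0.0015 0.1073] 0.0019 pl [[0.4533 0.0012]] [[0.4547 0.0024]]
blue tri [ 0.3914 -0.2595  0.108 ] 0.0007 pl [[ 0.39  -0.259]] [[ 0.3914 -0.2574]]
yellow tri [0.441  0.2306 0.1058] 0.0035 pl [[0.4403 0.2288]] [[0.4416 0.2298]]
grey scene [0.6173882  0.12594181] 0.0015614476341212769 113 ext [0.08779476 0.08981083] [0.61276322 0.13173379]
grey top [0.61442539 0.12925851] 0.0034081724316540815 101 ext [0.08543202 0.08419048] [0.61320207 0.12921901]
```

```bash
cat >> h.py <<'E'
def to(x,y,z):
    s=sense(); M=cv2.Rodrigues(np.array(s['tcp_rot']))[0]
    print('shift mm',(1000*M.T@(np.array([x,y,z])-s['tcp_pos'])).round(1),'y-axis',M[:,1].round(2),'tcp',np.round(s['tcp_pos'],4),'gap',round(s['finger_gap'],4),'t',s['time_s'],'F',np.round(s['wrist_force'],1))
E
python3 - <<'E'
from h import *
print('wash',plane('top',(205,175),.105),'wash foot',plane('scene',(448,178),.03),'beaker',plane('top',(381,175),.06),'cyl',plane('top',(445,173),.005))
to(.4555,.002,.2525)
E
```

```text
wash [[0.5712406  0.25955638]] wash foot [[0.58844292 0.25605897]] beaker [[ 0.57332255 -0.13120757]] cyl [[ 0.58561959 -0.29629253]]
shift mm [ 444.5 -450.4    0.9] y-axis [ 0.22 -0.98 -0.  ] tcp [ 0.122  -0.5358  0.2526] gap 0.0853 t 0.1 F [-0.5 -0.1 -1.3]
```

```bash
python3 -m creep '[{"dx":34,"dy":-35},{"dx":68,"dy":-70},{"dx":102,"dy":-104},{"dx":137,"dy":-139},{"dx":171,"dy":-173},{"dx":205,"dy":-208},{"dx":239,"dy":-242},{"dx":273,"dy":-277},{"dx":308,"dy":-312},{"dx":342,"dy":-346},{"dx":376,"dy":-381},{"dx":410,"dy":-416},{"dx":430,"dy":-436},{"dx":444,"dy":-450},{"dx":444,"dy":-450},{"dx":444,"dy":-450}]'; python3 - <<'E'
from h import *
to(.455,.002,.113)
E
```

```text
shift mm [ 444.  -450.3  140.4] y-axis [ 0.22 -0.98 -0.  ] tcp [ 0.122  -0.5358  0.2526] gap 0.0853 t 0.1 F [-0.5 -0.1 -1.3]schema error: expected keys dx, dy, dz, yaw, gripper
```

All keys are required.

```bash
python3 -m creep '[{"dx":34,"dy":-35,"dz":0,"yaw":0,"gripper":0},{"dx":68,"dy":-70,"dz":0,"yaw":0,"gripper":0},{"dx":102,"dy":-104,"dz":0,"yaw":0,"gripper":0},{"dx":137,"dy":-139,"dz":0,"yaw":0,"gripper":0},{"dx":171,"dy":-173,"dz":0,"yaw":0,"gripper":0},{"dx":205,"dy":-208,"dz":0,"yaw":0,"gripper":0},{"dx":239,"dy":-242,"dz":0,"yaw":0,"gripper":0},{"dx":273,"dy":-277,"dz":0,"yaw":0,"gripper":0},{"dx":308,"dy":-312,"dz":0,"yaw":0,"gripper":0},{"dx":342,"dy":-346,"dz":0,"yaw":0,"gripper":0},{"dx":376,"dy":-381,"dz":0,"yaw":0,"gripper":0},{"dx":410,"dy":-416,"dz":0,"yaw":0,"gripper":0},{"dx":430,"dy":-436,"dz":0,"yaw":0,"gripper":0},{"dx":444,"dy":-450,"dz":0,"yaw":0,"gripper":0},{"dx":444,"dy":-450,"dz":0,"yaw":0,"gripper":0},{"dx":444,"dy":-450,"dz":0,"yaw":0,"gripper":0},{"dx":444,"dy":-450,"dz":0,"yaw":0,"gripper":0}]'; python3 - <<'E'
from h import *
to(.455,.002,.113); print(sense()['joints'])
E
```

```text
time_s: 1.8
tcp_pos: [0.4545, 0.0003, 0.2531]
tcp_rot: [3.122, 0.349, -0.001]
wrist_force: [0.4, 0.1, 0.5]
finger_gap: 0.0856
gripper_force: 0.0
shift mm [  1.   -1.5 140.1] y-axis [ 0.22 -0.98  0.  ] tcp [4.545e-01 3.000e-04 2.531e-01] gap 0.0856 t 1.8 F [0.4 0.1 0.5]
[-1.61682898e-01  1.50176297e-01 -4.25817615e-01  9.95632035e-01
 -3.51789560e-04  2.75718628e+00]
```

```bash
python3 -m creep '[{"dx":1,"dy":-1,"dz":20,"yaw":-8,"gripper":0},{"dx":1,"dy":-1,"dz":30,"yaw":-16,"gripper":0},{"dx":1,"dy":-1,"dz":40,"yaw":-24,"gripper":0},{"dx":1,"dy":-1,"dz":50,"yaw":-32,"gripper":0},{"dx":1,"dy":-1,"dz":60,"yaw":-40,"gripper":0},{"dx":1,"dy":-1,"dz":70,"yaw":-45,"gripper":0},{"dx":1,"dy":-1,"dz":90,"yaw":-45,"gripper":0},{"dx":1,"dy":-1,"dz":110,"yaw":-45,"gripper":0},{"dx":1,"dy":-1,"dz":125,"yaw":-45,"gripper":0},{"dx":1,"dy":-1,"dz":135,"yaw":-45,"gripper":0},{"dx":1,"dy":-1,"dz":140,"yaw":-45,"gripper":0},{"dx":1,"dy":-1,"dz":140,"yaw":-45,"gripper":0}]'; python3 - <<'E'
from h import *
to(.455,.002,.113); print(sense()['joints'][5])
cv2.imwrite('pics/s1.png',cv2.resize(optics.read_camera('scene')[100:300,180:460],None,fx=2.5,fy=2.5))
E
```

```text
time_s: 3.0
tcp_pos: [0.4555, 0.0018, 0.113]
tcp_rot: [-2.75, -1.517, 0.001]
wrist_force: [0.2, 0.1, 0.1]
finger_gap: 0.0853
gripper_force: 0.0
shift mm [-0.1 -0.5  0. ] y-axis [ 0.85 -0.53 -0.  ] tcp [0.4555 0.0018 0.113 ] gap 0.0853 t 3.0 F [0.2 0.1 0.1]
1.9750041605228026
```

View pics/s1.png

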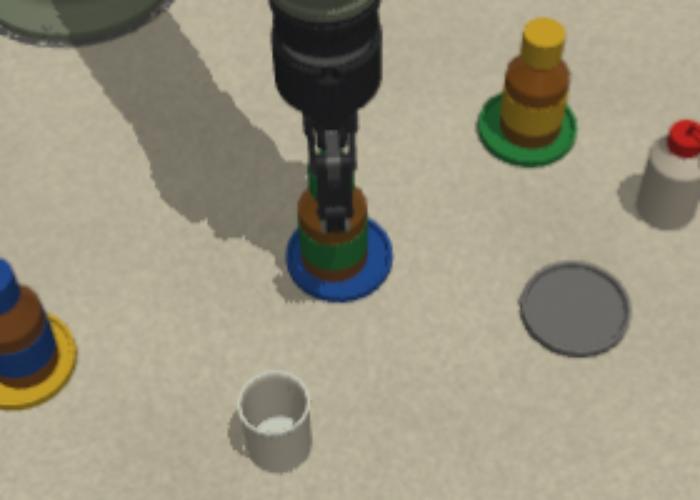

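The fingers straddle the green cap and nothing is disturbed. Closing gradually, then lifting a little.

```bash
python3 -m creep '[{"dx":0,"dy":0,"dz":0,"yaw":0,"gripper":0.2},{"dx":0,"dy":0,"dz":0,"yaw":0,"gripper":0.35},{"dx":0,"dy":0,"dz":0,"yaw":0,"gripper":0.42},{"dx":0,"dy":0,"dz":0,"yaw":0,"gripper":0.48},{"dx":0,"dy":0,"dz":0,"yaw":0,"gripper":0.54},{"dx":0,"dy":0,"dz":0,"yaw":0,"gripper":0.6},{"dx":0,"dy":0,"dz":0,"yaw":0,"gripper":0.7},{"dx":0,"dy":0,"dz":0,"yaw":0,"gripper":1},{"dx":0,"dy":0,"dz":0,"yaw":0,"gripper":1},{"dx":0,"dy":0,"dz":0,"yaw":0,"gripper":1},{"dx":0,"dy":0,"dz":0,"yaw":0,"gripper":1},{"dx":0,"dy":0,"dz":-5,"yaw":0,"gripper":1},{"dx":0,"dy":0,"dz":-15,"yaw":0,"gripper":1},{"dx":0,"dy":0,"dz":-35,"yaw":0,"gripper":1},{"dx":0,"dy":0,"dz":-60,"yaw":0,"gripper":1},{"dx":0,"dy":0,"dz":-90,"yaw":0,"gripper":1},{"dx":0,"dy":0,"dz":-120,"yaw":0,"gripper":1},{"dx":0,"dy":0,"dz":-140,"yaw":0,"gripper":1},{"dx":0,"dy":0,"dz":-150,"yaw":0,"gripper":1},{"dx":0,"dy":0,"dz":-150,"yaw":0,"gripper":1}]'; python3 - <<'E'
from h import *
to(.613,.130,.260)
cv2.imwrite('pics/s2.png',cv2.resize(optics.read_camera('scene')[80:300,180:480],None,fx=2,fy=2))
E
```

```text
time_s: 5.05
tcp_pos: [0.4566, 0.0021, 0.2646]
tcp_rot: [2.749, 1.518, 0.003]
wrist_force: [0.0, -0.4, -1.7]
finger_gap: 0.0347
gripper_force: 60.0
shift mm [191.6  64.3   4.9] y-axis [ 0.85 -0.53  0.  ] tcp [0.4566 0.0021 0.2646] gap 0.0347 t 5.05 F [ 0.  -0.4 -1.7]
```

View pics/s2.png

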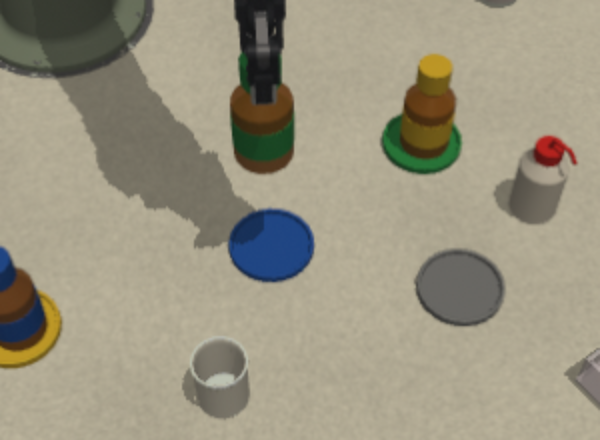

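The green bottle hangs upright and the blue dish is empty. Moving over the grey dish and down to about 5 mm above its floor.

```bash
python3 -m creep '[{"dx":8,"dy":3,"dz":0,"yaw":0,"gripper":1},{"dx":25,"dy":8,"dz":0,"yaw":0,"gripper":1},{"dx":48,"dy":16,"dz":0,"yaw":0,"gripper":1},{"dx":75,"dy":25,"dz":0,"yaw":0,"gripper":1},{"dx":105,"dy":35,"dz":0,"yaw":0,"gripper":1},{"dx":132,"dy":44,"dz":0,"yaw":0,"gripper":1},{"dx":156,"dy":52,"dz":0,"yaw":0,"gripper":1},{"dx":175,"dy":58,"dz":0,"yaw":0,"gripper":1},{"dx":187,"dy":62,"dz":0,"yaw":0,"gripper":1},{"dx":192,"dy":64,"dz":0,"yaw":0,"gripper":1},{"dx":192,"dy":64,"dz":0,"yaw":0,"gripper":1},{"dx":192,"dy":64,"dz":15,"yaw":0,"gripper":1},{"dx":192,"dy":64,"dz":35,"yaw":0,"gripper":1},{"dx":192,"dy":64,"dz":60,"yaw":0,"gripper":1},{"dx":192,"dy":64,"dz":85,"yaw":0,"gripper":1},{"dx":192,"dy":64,"dz":108,"yaw":0,"gripper":1},{"dx":192,"dy":64,"dz":125,"yaw":0,"gripper":1},{"dx":192,"dy":64,"dz":137,"yaw":0,"gripper":1},{"dx":192,"dy":64,"dz":144,"yaw":0,"gripper":1},{"dx":192,"dy":64,"dz":144,"yaw":0,"gripper":1}]'; python3 - <<'E'
from h import *
to(.613,.130,.114)
cv2.imwrite('pics/s3.png',cv2.resize(optics.read_camera('scene')[100:260,310:510],None,fx=3,fy=3))
E
```

```text
time_s: 7.1
tcp_pos: [0.6116, 0.1304, 0.1185]
tcp_rot: [-2.75, -1.518, 0.002]
wrist_force: [-0.2, 1.0, -1.9]
finger_gap: 0.0345
gripper_force: 60.0
shift mm [0.4 1.4 4.5] y-axis [ 0.85 -0.53 -0.  ] tcp [0.6116 0.1304 0.1185] gap 0.0345 t 7.1 F [-0.2  1.  -1.9]
```

View pics/s3.png

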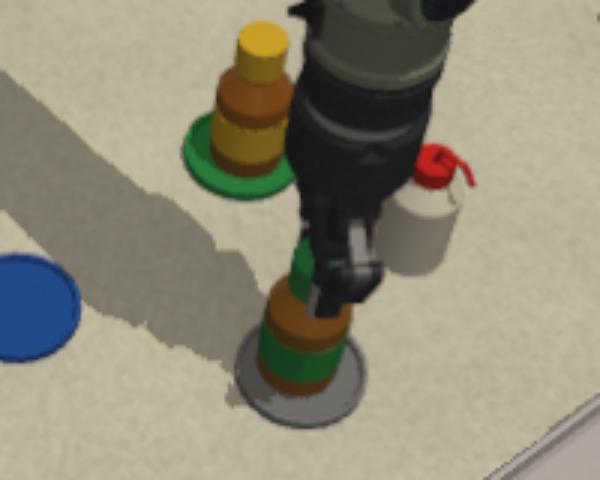

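The green bottle is over the grey dish floor, inside the rim. Lowering in millimetres.

```bash
python3 -m creep '[{"dx":0,"dy":0,"dz":1,"yaw":0,"gripper":1},{"dx":0,"dy":0,"dz":2,"yaw":0,"gripper":1},{"dx":0,"dy":0,"dz":3,"yaw":0,"gripper":1},{"dx":0,"dy":0,"dz":4,"yaw":0,"gripper":1},{"dx":0,"dy":0,"dz":4,"yaw":0,"gripper":1}]'
```

```text
time_s: 7.65
tcp_pos: [0.6123, 0.1306, 0.1152]
tcp_rot: [-2.75, -1.519, 0.0]
wrist_force: [-0.8, 0.2, -0.8]
finger_gap: 0.0346
gripper_force: 60.0
```

```bash
python3 -m creep '[{"dx":0,"dy":0,"dz":0.5,"yaw":0,"gripper":1},{"dx":0,"dy":0,"dz":1,"yaw":0,"gripper":1},{"dx":0,"dy":0,"dz":1,"yaw":0,"gripper":1}]'; python3 -m creep '[{"dx":0,"dy":0,"dz":0.5,"yaw":0,"gripper":1},{"dx":0,"dy":0,"dz":1,"yaw":0,"gripper":1},{"dx":0,"dy":0,"dz":1,"yaw":0,"gripper":1}]'
```

```text
time_s: 7.95
tcp_pos: [0.6123, 0.1306, 0.1142]
tcp_rot: [-2.75, -1.519, 0.0]
wrist_force: [0.5, -0.1, -2.9]
finger_gap: 0.0343
gripper_force: 60.0
time_s: 8.25
tcp_pos: [0.6124, 0.1307, 0.1137]
tcp_rot: [2.75, 1.519, 0.001]
wrist_force: [-2.0, -0.1, 1.9]
finger_gap: 0.0344
gripper_force: 60.2
```

Contact: the force has turned upward at 0.1137. Pressing slightly more, then opening slowly and rising.

```bash
python3 -m creep '[{"dx":0,"dy":0,"dz":0.5,"yaw":0,"gripper":1},{"dx":0,"dy":0,"dz":0.5,"yaw":0,"gripper":1},{"dx":0,"dy":0,"dz":0.5,"yaw":0,"gripper":0.58},{"dx":0,"dy":0,"dz":0.5,"yaw":0,"gripper":0.54},{"dx":0,"dy":0,"dz":0.5,"yaw":0,"gripper":0.5},{"dx":0,"dy":0,"dz":0.5,"yaw":0,"gripper":0.4},{"dx":0,"dy":0,"dz":0.5,"yaw":0,"gripper":0.2},{"dx":0,"dy":0,"dz":0.5,"yaw":0,"gripper":0},{"dx":0,"dy":0,"dz":0.5,"yaw":0,"gripper":0},{"dx":0,"dy":0,"dz":0.5,"yaw":0,"gripper":0},{"dx":0,"dy":0,"dz":-10,"yaw":0,"gripper":0},{"dx":0,"dy":0,"dz":-30,"yaw":0,"gripper":0},{"dx":0,"dy":0,"dz":-60,"yaw":0,"gripper":0},{"dx":0,"dy":0,"dz":-100,"yaw":0,"gripper":0},{"dx":0,"dy":0,"dz":-130,"yaw":0,"gripper":0},{"dx":0,"dy":0,"dz":-140,"yaw":0,"gripper":0},{"dx":0,"dy":0,"dz":-140,"yaw":0,"gripper":0}]'; python3 - <<'E'
from h import *
to(.3905,-.2585,.253)
E
```

```text
time_s: 9.95
tcp_pos: [0.6133, 0.1308, 0.2555]
tcp_rot: [2.749, 1.518, 0.006]
wrist_force: [1.1, 0.1, -0.3]
finger_gap: 0.0855
gripper_force: 0.0
shift mm [-448.1   18.7    1.4] y-axis [ 0.85 -0.53  0.  ] tcp [0.6133 0.1308 0.2555] gap 0.0855 t 9.95 F [ 1.1  0.1 -0.3]
```

```bash
python3 -m creep '[{"dx":-15,"dy":1,"dz":0,"yaw":0,"gripper":0},{"dx":-45,"dy":2,"dz":0,"yaw":0,"gripper":0},{"dx":-85,"dy":4,"dz":0,"yaw":0,"gripper":0},{"dx":-130,"dy":6,"dz":0,"yaw":0,"gripper":0},{"dx":-175,"dy":8,"dz":0,"yaw":0,"gripper":0},{"dx":-220,"dy":9,"dz":0,"yaw":0,"gripper":0},{"dx":-265,"dy":11,"dz":0,"yaw":0,"gripper":0},{"dx":-310,"dy":13,"dz":0,"yaw":0,"gripper":0},{"dx":-355,"dy":15,"dz":0,"yaw":0,"gripper":0},{"dx":-395,"dy":17,"dz":0,"yaw":0,"gripper":0},{"dx":-425,"dy":18,"dz":0,"yaw":0,"gripper":0},{"dx":-448,"dy":19,"dz":0,"yaw":0,"gripper":0},{"dx":-448,"dy":19,"dz":0,"yaw":0,"gripper":0},{"dx":-448,"dy":19,"dz":0,"yaw":0,"gripper":0},{"dx":-448,"dy":19,"dz":0,"yaw":0,"gripper":0}]'; python3 - <<'E'
from m import *
to(.3905,-.2585,.113); print(sense()['joints'])
I={n:optics.read_camera(n) for n in('scene','top')}
for n in I: cv2.imwrite(f'pics/{n}4.png',I[n])
for n,p in(('scene',(316,203)),('top',(322,229))):
    m=blobs(I[n],'blue',(*p,28)); k=max(cv2.findContours(m,cv2.RETR_EXTERNAL,cv2.CHAIN_APPROX_NONE)[0],key=len)[:,0]; print('blue dish',n,*circ(plane(n,k,.008),.0445))
E
```

```text
time_s: 11.45
tcp_pos: [0.3893, -0.2576, 0.2524]
tcp_rot: [-2.748, -1.519, 0.001]
wrist_force: [0.1, 0.2, 0.5]
finger_gap: 0.0856
gripper_force: 0.0
shift mm [ -0.2   1.7 139.4] y-axis [ 0.85 -0.53 -0.  ] tcp [ 0.3893 -0.2576  0.2524] gap 0.0856 t 11.45 F [0.1 0.2 0.5]
[-7.43067495e-01  1.74682785e-01 -3.97723412e-01  1.00042684e+00
  2.51882548e-04  1.38873680e+00]
blue dish scene [0.46032342 0.00180921] 0.0008166659840201408
blue dish top [0.45642927 0.00506953] 0.0026694289940649325
```

View pics/scene4.png

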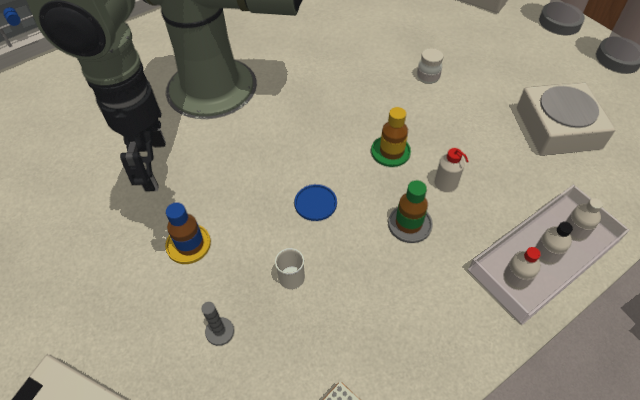

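Green stands upright in the grey dish (411,205) and the bystanders are undisturbed. Next the blue bottle.

```bash
python3 -m creep '[{"dx":0,"dy":1.5,"dz":20,"yaw":0,"gripper":0},{"dx":0,"dy":1.5,"dz":50,"yaw":0,"gripper":0},{"dx":0,"dy":1.5,"dz":80,"yaw":0,"gripper":0},{"dx":0,"dy":1.5,"dz":105,"yaw":0,"gripper":0},{"dx":0,"dy":1.5,"dz":125,"yaw":0,"gripper":0},{"dx":0,"dy":1.5,"dz":135,"yaw":0,"gripper":0},{"dx":0,"dy":1.5,"dz":139,"yaw":0,"gripper":0},{"dx":0,"dy":1.5,"dz":139,"yaw":0,"gripper":0}]'; python3 -m creep '[{"dx":0,"dy":0,"dz":0,"yaw":0,"gripper":0.2},{"dx":0,"dy":0,"dz":0,"yaw":0,"gripper":0.35},{"dx":0,"dy":0,"dz":0,"yaw":0,"gripper":0.42},{"dx":0,"dy":0,"dz":0,"yaw":0,"gripper":0.48},{"dx":0,"dy":0,"dz":0,"yaw":0,"gripper":0.54},{"dx":0,"dy":0,"dz":0,"yaw":0,"gripper":0.6},{"dx":0,"dy":0,"dz":0,"yaw":0,"gripper":0.7},{"dx":0,"dy":0,"dz":0,"yaw":0,"gripper":1},{"dx":0,"dy":0,"dz":0,"yaw":0,"gripper":1},{"dx":0,"dy":0,"dz":0,"yaw":0,"gripper":1},{"dx":0,"dy":0,"dz":0,"yaw":0,"gripper":1},{"dx":0,"dy":0,"dz":-5,"yaw":0,"gripper":1},{"dx":0,"dy":0,"dz":-15,"yaw":0,"gripper":1},{"dx":0,"dy":0,"dz":-35,"yaw":0,"gripper":1},{"dx":0,"dy":0,"dz":-60,"yaw":0,"gripper":1},{"dx":0,"dy":0,"dz":-90,"yaw":0,"gripper":1},{"dx":0,"dy":0,"dz":-120,"yaw":0,"gripper":1},{"dx":0,"dy":0,"dz":-140,"yaw":0,"gripper":1},{"dx":0,"dy":0,"dz":-150,"yaw":0,"gripper":1},{"dx":0,"dy":0,"dz":-150,"yaw":0,"gripper":1}]'; python3 - <<'E'
from h import *
to(.457,.004,.260)
E
```

```text
time_s: 12.35
tcp_pos: [0.3913, -0.2592, 0.1144]
tcp_rot: [-2.749, -1.52, 0.0]
wrist_force: [-0.3, 0.7, 0.2]
finger_gap: 0.0853
gripper_force: 0.0
time_s: 14.35
tcp_pos: [0.3916, -0.26, 0.2657]
tcp_rot: [2.748, 1.518, 0.001]
wrist_force: [0.2, 0.4, -2.4]
finger_gap: 0.0346
gripper_force: 59.9
shift mm [258.2 -85.2   5.3] y-axis [ 0.85 -0.53  0.  ] tcp [ 0.3916 -0.26    0.2657] gap 0.0346 t 14.35 F [ 0.2  0.4 -2.4]
```

```bash
python3 -m creep '[{"dx":9,"dy":-3,"dz":0,"yaw":0,"gripper":1},{"dx":27,"dy":-9,"dz":0,"yaw":0,"gripper":1},{"dx":54,"dy":-18,"dz":0,"yaw":0,"gripper":1},{"dx":87,"dy":-29,"dz":0,"yaw":0,"gripper":1},{"dx":120,"dy":-40,"dz":0,"yaw":0,"gripper":1},{"dx":153,"dy":-50,"dz":0,"yaw":0,"gripper":1},{"dx":186,"dy":-61,"dz":0,"yaw":0,"gripper":1},{"dx":216,"dy":-71,"dz":0,"yaw":0,"gripper":1},{"dx":240,"dy":-79,"dz":0,"yaw":0,"gripper":1},{"dx":254,"dy":-84,"dz":0,"yaw":0,"gripper":1},{"dx":258,"dy":-85,"dz":0,"yaw":0,"gripper":1},{"dx":258,"dy":-85,"dz":15,"yaw":0,"gripper":1},{"dx":258,"dy":-85,"dz":35,"yaw":0,"gripper":1},{"dx":258,"dy":-85,"dz":60,"yaw":0,"gripper":1},{"dx":258,"dy":-85,"dz":85,"yaw":0,"gripper":1},{"dx":258,"dy":-85,"dz":108,"yaw":0,"gripper":1},{"dx":258,"dy":-85,"dz":125,"yaw":0,"gripper":1},{"dx":258,"dy":-85,"dz":137,"yaw":0,"gripper":1},{"dx":258,"dy":-85,"dz":144,"yaw":0,"gripper":1},{"dx":258,"dy":-85,"dz":144,"yaw":0,"gripper":1}]'; python3 - <<'E'
from h import *
to(.457,.004,.114)
cv2.imwrite('pics/s5.png',cv2.resize(optics.read_camera('scene')[130:280,230:430],None,fx=3,fy=3))
E
```

```text
time_s: 16.35
tcp_pos: [0.4553, 0.0041, 0.1191]
tcp_rot: [-2.749, -1.517, 0.004]
wrist_force: [0.1, 0.4, -1.5]
finger_gap: 0.0346
gripper_force: 60.0
shift mm [0.9 1.5 5.1] y-axis [ 0.85 -0.53 -0.  ] tcp [0.4553 0.0041 0.1191] gap 0.0346 t 16.35 F [ 0.1  0.4 -1.5]
```

View pics/s5.png

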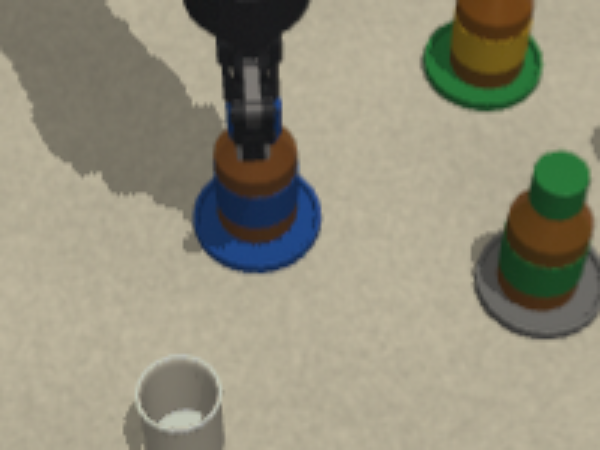

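The blue bottle is centred over the blue dish. Lowering gently, reading the force on the way.

```bash
python3 -m creep '[{"dx":0,"dy":1,"dz":1,"yaw":0,"gripper":1},{"dx":0,"dy":1,"dz":2,"yaw":0,"gripper":1},{"dx":0,"dy":1,"dz":3,"yaw":0,"gripper":1},{"dx":0,"dy":1,"dz":3.5,"yaw":0,"gripper":1},{"dx":0,"dy":1,"dz":3.5,"yaw":0,"gripper":1}]'; python3 -m creep '[{"dx":0,"dy":0,"dz":0.5,"yaw":0,"gripper":1},{"dx":0,"dy":0,"dz":1,"yaw":0,"gripper":1},{"dx":0,"dy":0,"dz":1,"yaw":0,"gripper":1}]'
```

```text
time_s: 16.9
tcp_pos: [0.4574, 0.0037, 0.1169]
tcp_rot: [2.75, 1.519, 0.0]
wrist_force: [-0.5, -0.1, -1.6]
finger_gap: 0.0348
gripper_force: 60.0
time_s: 17.2
tcp_pos: [0.4573, 0.0037, 0.1157]
tcp_rot: [-2.75, -1.519, 0.0]
wrist_force: [-1.0, -0.4, -1.8]
finger_gap: 0.0347
gripper_force: 60.0
```

```bash
python3 -m creep '[{"dx":0,"dy":0,"dz":0.5,"yaw":0,"gripper":1},{"dx":0,"dy":0,"dz":1,"yaw":0,"gripper":1},{"dx":0,"dy":0,"dz":1,"yaw":0,"gripper":1}]';python3 -m creep '[{"dx":0,"dy":0,"dz":0.5,"yaw":0,"gripper":1},{"dx":0,"dy":0,"dz":0.7,"yaw":0,"gripper":1},{"dx":0,"dy":0,"dz":0.7,"yaw":0,"gripper":1}]'
```

```text
time_s: 17.5
tcp_pos: [0.4574, 0.0037, 0.1148]
tcp_rot: [-2.75, -1.519, 0.0]
wrist_force: [0.1, 0.8, -2.2]
finger_gap: 0.0346
gripper_force: 60.2
time_s: 17.8
tcp_pos: [0.4574, 0.0037, 0.1147]
tcp_rot: [2.75, 1.519, 0.001]
wrist_force: [-1.7, 0.4, 6.5]
finger_gap: 0.0347
gripper_force: 60.7
```

Contact at 6.5 N. Releasing slowly and rising.

```bash
python3 -m creep '[{"dx":0,"dy":0,"dz":0,"yaw":0,"gripper":0.58},{"dx":0,"dy":0,"dz":0,"yaw":0,"gripper":0.54},{"dx":0,"dy":0,"dz":0,"yaw":0,"gripper":0.5},{"dx":0,"dy":0,"dz":0,"yaw":0,"gripper":0.4},{"dx":0,"dy":0,"dz":0,"yaw":0,"gripper":0.2},{"dx":0,"dy":0,"dz":0,"yaw":0,"gripper":0},{"dx":0,"dy":0,"dz":0,"yaw":0,"gripper":0},{"dx":0,"dy":0,"dz":0,"yaw":0,"gripper":0},{"dx":0,"dy":0,"dz":-10,"yaw":0,"gripper":0},{"dx":0,"dy":0,"dz":-30,"yaw":0,"gripper":0},{"dx":0,"dy":0,"dz":-60,"yaw":0,"gripper":0},{"dx":0,"dy":0,"dz":-100,"yaw":0,"gripper":0},{"dx":0,"dy":0,"dz":-130,"yaw":0,"gripper":0},{"dx":0,"dy":0,"dz":-140,"yaw":0,"gripper":0},{"dx":0,"dy":0,"dz":-140,"yaw":0,"gripper":0}]'; python3 - <<'E'
from h import *
to(.441,.2295,.253)
E
```

```text
time_s: 19.3
tcp_pos: [0.4584, 0.0035, 0.2558]
tcp_rot: [2.748, 1.518, 0.005]
wrist_force: [-0.2, -1.1, -0.8]
finger_gap: 0.0854
gripper_force: 0.0
shift mm [ 182.  -135.1    2.6] y-axis [ 0.85 -0.53  0.  ] tcp [0.4584 0.0035 0.2558] gap 0.0854 t 19.3 F [-0.2 -1.1 -0.8]
```

```bash
python3 -m creep '[{"dx":18,"dy":-14,"dz":0,"yaw":0,"gripper":0},{"dx":46,"dy":-34,"dz":0,"yaw":0,"gripper":0},{"dx":80,"dy":-59,"dz":0,"yaw":0,"gripper":0},{"dx":115,"dy":-85,"dz":0,"yaw":0,"gripper":0},{"dx":150,"dy":-111,"dz":0,"yaw":0,"gripper":0},{"dx":172,"dy":-128,"dz":0,"yaw":0,"gripper":0},{"dx":182,"dy":-135,"dz":0,"yaw":0,"gripper":0},{"dx":182,"dy":-135,"dz":0,"yaw":0,"gripper":0},{"dx":182,"dy":-135,"dz":0,"yaw":0,"gripper":0}]'; python3 - <<'E'
from m import *
to(.441,.2295,.113)
I={n:optics.read_camera(n) for n in('scene','top')}
for n in I: cv2.imwrite(f'pics/{n}6.png',I[n])
m=blobs(I['top'],'yellow',(434,255,28)); k=max(cv2.findContours(m,cv2.RETR_EXTERNAL,cv2.CHAIN_APPROX_NONE)[0],key=len)[:,0]; print('yellow dish',*circ(plane('top',k,.008),.0445))
k=np.concatenate([np.c_[np.nonzero(blobs(I['scene'],'yellow',(188,243,28)))][:,::-1]]); 
k=cv2.convexHull(k.astype(np.int32))[:,0]; print('scene',*circ(plane('scene',k,.005),.0455))
E
```

```text
time_s: 20.2
tcp_pos: [0.4397, 0.2287, 0.2532]
tcp_rot: [2.75, 1.518, -0.003]
wrist_force: [-0.9, -0.5, -0.4]
finger_gap: 0.0855
gripper_force: 0.0
shift mm [  1.7   0.8 140.2] y-axis [ 0.85 -0.53 -0.  ] tcp [0.4397 0.2287 0.2532] gap 0.0855 t 20.2 F [-0.9 -0.5 -0.4]
yellow dish [ 0.3887953  -0.25907714] 0.0013353568273682045
scene [ 0.39023345 -0.26203194] 0.000665172449212395
```

View pics/scene6.png

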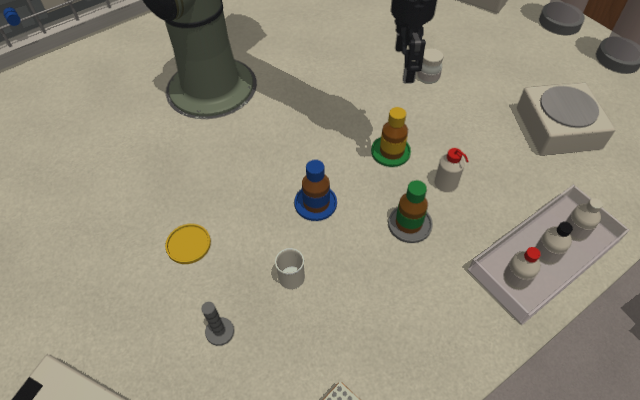

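Blue stands in the blue dish (316,190), and the yellow dish is free at (188,243). Next the yellow bottle.

```bash
python3 -m creep '[{"dx":1,"dy":1,"dz":20,"yaw":0,"gripper":0},{"dx":1,"dy":1,"dz":50,"yaw":0,"gripper":0},{"dx":1,"dy":1,"dz":80,"yaw":0,"gripper":0},{"dx":1,"dy":1,"dz":105,"yaw":0,"gripper":0},{"dx":1,"dy":1,"dz":125,"yaw":0,"gripper":0},{"dx":1,"dy":1,"dz":135,"yaw":0,"gripper":0},{"dx":1,"dy":1,"dz":139,"yaw":0,"gripper":0},{"dx":1,"dy":1,"dz":139,"yaw":0,"gripper":0}]'; python3 -m creep '[{"dx":0,"dy":0,"dz":0,"yaw":0,"gripper":0.2},{"dx":0,"dy":0,"dz":0,"yaw":0,"gripper":0.35},{"dx":0,"dy":0,"dz":0,"yaw":0,"gripper":0.42},{"dx":0,"dy":0,"dz":0,"yaw":0,"gripper":0.48},{"dx":0,"dy":0,"dz":0,"yaw":0,"gripper":0.54},{"dx":0,"dy":0,"dz":0,"yaw":0,"gripper":0.6},{"dx":0,"dy":0,"dz":0,"yaw":0,"gripper":0.7},{"dx":0,"dy":0,"dz":0,"yaw":0,"gripper":1},{"dx":0,"dy":0,"dz":0,"yaw":0,"gripper":1},{"dx":0,"dy":0,"dz":0,"yaw":0,"gripper":1},{"dx":0,"dy":0,"dz":0,"yaw":0,"gripper":1},{"dx":0,"dy":0,"dz":-5,"yaw":0,"gripper":1},{"dx":0,"dy":0,"dz":-15,"yaw":0,"gripper":1},{"dx":0,"dy":0,"dz":-35,"yaw":0,"gripper":1},{"dx":0,"dy":0,"dz":-60,"yaw":0,"gripper":1},{"dx":0,"dy":0,"dz":-90,"yaw":0,"gripper":1},{"dx":0,"dy":0,"dz":-120,"yaw":0,"gripper":1},{"dx":0,"dy":0,"dz":-140,"yaw":0,"gripper":1},{"dx":0,"dy":0,"dz":-150,"yaw":0,"gripper":1},{"dx":0,"dy":0,"dz":-150,"yaw":0,"gripper":1}]'; python3 - <<'E'
from h import *
to(.389,-.2605,.260)
E
```

```text
time_s: 21.1
tcp_pos: [0.4417, 0.2294, 0.1152]
tcp_rot: [2.751, 1.517, -0.0]
wrist_force: [0.1, -0.2, 0.2]
finger_gap: 0.0849
gripper_force: 0.0
time_s: 23.1
tcp_pos: [0.4419, 0.2301, 0.2663]
tcp_rot: [2.75, 1.519, 0.003]
wrist_force: [-0.0, -0.6, -3.1]
finger_gap: 0.0345
gripper_force: 60.1
shift mm [-443.5  216.5    5.8] y-axis [ 0.85 -0.53  0.  ] tcp [0.4419 0.2301 0.2663] gap 0.0345 t 23.1 F [-0.  -0.6 -3.1]
```

```bash
python3 -m creep '[{"dx":-9,"dy":4,"dz":0,"yaw":0,"gripper":1},{"dx":-27,"dy":13,"dz":0,"yaw":0,"gripper":1},{"dx":-54,"dy":26,"dz":0,"yaw":0,"gripper":1},{"dx":-86,"dy":42,"dz":0,"yaw":0,"gripper":1},{"dx":-120,"dy":59,"dz":0,"yaw":0,"gripper":1},{"dx":-154,"dy":75,"dz":0,"yaw":0,"gripper":1},{"dx":-188,"dy":92,"dz":0,"yaw":0,"gripper":1},{"dx":-222,"dy":108,"dz":0,"yaw":0,"gripper":1},{"dx":-256,"dy":125,"dz":0,"yaw":0,"gripper":1},{"dx":-290,"dy":142,"dz":0,"yaw":0,"gripper":1},{"dx":-324,"dy":158,"dz":0,"yaw":0,"gripper":1},{"dx":-358,"dy":175,"dz":0,"yaw":0,"gripper":1},{"dx":-390,"dy":191,"dz":0,"yaw":0,"gripper":1},{"dx":-416,"dy":203,"dz":0,"yaw":0,"gripper":1},{"dx":-434,"dy":212,"dz":0,"yaw":0,"gripper":1},{"dx":-443,"dy":216,"dz":0,"yaw":0,"gripper":1},{"dx":-443,"dy":216,"dz":0,"yaw":0,"gripper":1},{"dx":-443,"dy":216,"dz":0,"yaw":0,"gripper":1}]'; python3 - <<'E'
from h import *
to(.389,-.2605,.119)
E
```

```text
time_s: 24.9
tcp_pos: [0.3877, -0.2591, 0.2643]
tcp_rot: [-2.748, -1.518, 0.0]
wrist_force: [-0.6, 0.5, -2.1]
finger_gap: 0.0343
gripper_force: 60.1
shift mm [ -0.6   2.1 145.3] y-axis [ 0.85 -0.53 -0.  ] tcp [ 0.3877 -0.2591  0.2643] gap 0.0343 t 24.9 F [-0.6  0.5 -2.1]
```

```bash
python3 -m creep '[{"dx":0,"dy":1,"dz":15,"yaw":0,"gripper":1},{"dx":0,"dy":1,"dz":35,"yaw":0,"gripper":1},{"dx":0,"dy":1,"dz":60,"yaw":0,"gripper":1},{"dx":0,"dy":1,"dz":85,"yaw":0,"gripper":1},{"dx":0,"dy":1,"dz":108,"yaw":0,"gripper":1},{"dx":0,"dy":1,"dz":125,"yaw":0,"gripper":1},{"dx":0,"dy":1,"dz":137,"yaw":0,"gripper":1},{"dx":0,"dy":1,"dz":143,"yaw":0,"gripper":1},{"dx":0,"dy":1,"dz":143,"yaw":0,"gripper":1},{"dx":0,"dy":1,"dz":143,"yaw":0,"gripper":1}]'; python3 - <<'E'
from h import *
to(.389,-.2605,.1155)
cv2.imwrite('pics/s7.png',cv2.resize(optics.read_camera('scene')[170:300,110:270],None,fx=3,fy=3))
E
```

```text
time_s: 25.9
tcp_pos: [0.3895, -0.2603, 0.1226]
tcp_rot: [2.749, 1.52, 0.0]
wrist_force: [0.2, -0.6, -2.2]
finger_gap: 0.0343
gripper_force: 60.1
shift mm [-0.4 -0.3  7.1] y-axis [ 0.85 -0.53  0.  ] tcp [ 0.3895 -0.2603  0.1226] gap 0.0343 t 25.9 F [ 0.2 -0.6 -2.2]
```

View pics/s7.png

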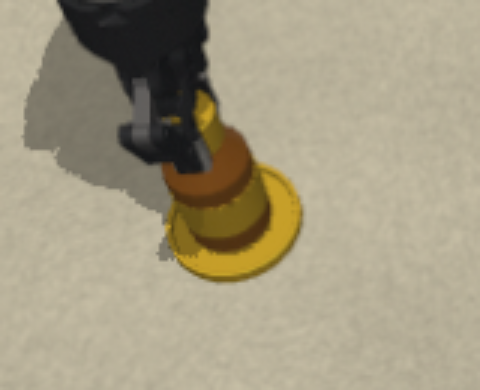

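The yellow bottle is centred over the yellow dish. Lowering.

```bash
python3 -m creep '[{"dx":0,"dy":0,"dz":1.5,"yaw":0,"gripper":1},{"dx":0,"dy":0,"dz":3,"yaw":0,"gripper":1},{"dx":0,"dy":0,"dz":4.5,"yaw":0,"gripper":1},{"dx":0,"dy":0,"dz":5.5,"yaw":0,"gripper":1},{"dx":0,"dy":0,"dz":6,"yaw":0,"gripper":1},{"dx":0,"dy":0,"dz":6,"yaw":0,"gripper":1}]'; python3 -m creep '[{"dx":0,"dy":0,"dz":0.5,"yaw":0,"gripper":1},{"dx":0,"dy":0,"dz":0.8,"yaw":0,"gripper":1},{"dx":0,"dy":0,"dz":0.8,"yaw":0,"gripper":1}]'
```

```text
time_s: 26.55
tcp_pos: [0.3891, -0.2606, 0.116]
tcp_rot: [-2.75, -1.519, 0.0]
wrist_force: [-0.1, -0.5, -2.2]
finger_gap: 0.0346
gripper_force: 60.1
time_s: 26.85
tcp_pos: [0.3892, -0.2607, 0.1155]
tcp_rot: [2.75, 1.519, 0.0]
wrist_force: [0.1, 0.5, 1.2]
finger_gap: 0.0346
gripper_force: 60.6
```

Light contact (about +3 N net). A touch more, then release.

```bash
python3 -m creep '[{"dx":0,"dy":0,"dz":0.3,"yaw":0,"gripper":1},{"dx":0,"dy":0,"dz":0.3,"yaw":0,"gripper":1},{"dx":0,"dy":0,"dz":0.3,"yaw":0,"gripper":0.58},{"dx":0,"dy":0,"dz":0.3,"yaw":0,"gripper":0.54},{"dx":0,"dy":0,"dz":0.3,"yaw":0,"gripper":0.5},{"dx":0,"dy":0,"dz":0.3,"yaw":0,"gripper":0.4},{"dx":0,"dy":0,"dz":0.3,"yaw":0,"gripper":0.2},{"dx":0,"dy":0,"dz":0.3,"yaw":0,"gripper":0},{"dx":0,"dy":0,"dz":0.3,"yaw":0,"gripper":0},{"dx":0,"dy":0,"dz":0.3,"yaw":0,"gripper":0},{"dx":0,"dy":0,"dz":-10,"yaw":0,"gripper":0},{"dx":0,"dy":0,"dz":-30,"yaw":0,"gripper":0},{"dx":0,"dy":0,"dz":-60,"yaw":0,"gripper":0},{"dx":0,"dy":0,"dz":-100,"yaw":0,"gripper":0},{"dx":0,"dy":0,"dz":-130,"yaw":0,"gripper":0},{"dx":0,"dy":0,"dz":-140,"yaw":0,"gripper":0},{"dx":0,"dy":0,"dz":-140,"yaw":0,"gripper":0}]'; python3 - <<'E'
from h import *
to(.6125,.1307,.254)
E
```

```text
time_s: 28.55
tcp_pos: [0.3899, -0.2613, 0.2571]
tcp_rot: [2.747, 1.517, 0.002]
wrist_force: [0.0, 0.0, -0.1]
finger_gap: 0.0854
gripper_force: 0.0
shift mm [450.3 -20.4   2.7] y-axis [ 0.85 -0.53  0.  ] tcp [ 0.3899 -0.2613  0.2571] gap 0.0854 t 28.55 F [ 0.   0.  -0.1]
```

```bash
python3 -m creep '[{"dx":15,"dy":-1,"dz":0,"yaw":0,"gripper":0},{"dx":45,"dy":-2,"dz":0,"yaw":0,"gripper":0},{"dx":85,"dy":-4,"dz":0,"yaw":0,"gripper":0},{"dx":130,"dy":-6,"dz":0,"yaw":0,"gripper":0},{"dx":175,"dy":-8,"dz":0,"yaw":0,"gripper":0},{"dx":220,"dy":-10,"dz":0,"yaw":0,"gripper":0},{"dx":265,"dy":-12,"dz":0,"yaw":0,"gripper":0},{"dx":310,"dy":-14,"dz":0,"yaw":0,"gripper":0},{"dx":355,"dy":-16,"dz":0,"yaw":0,"gripper":0},{"dx":395,"dy":-18,"dz":0,"yaw":0,"gripper":0},{"dx":425,"dy":-19,"dz":0,"yaw":0,"gripper":0},{"dx":450,"dy":-20,"dz":0,"yaw":0,"gripper":0},{"dx":450,"dy":-20,"dz":0,"yaw":0,"gripper":0},{"dx":450,"dy":-20,"dz":0,"yaw":0,"gripper":0},{"dx":450,"dy":-20,"dz":0,"yaw":0,"gripper":0}]'; python3 - <<'E'
from m import *
to(.6125,.1307,.114)
I={n:optics.read_camera(n) for n in('scene','top')}
for n in I: cv2.imwrite(f'pics/{n}8.png',I[n])
E
```

```text
time_s: 30.05
tcp_pos: [0.6109, 0.1301, 0.2542]
tcp_rot: [-2.75, -1.517, 0.004]
wrist_force: [-1.0, 0.3, -0.7]
finger_gap: 0.0853
gripper_force: 0.0
shift mm [  1.6   1.2 140.2] y-axis [ 0.85 -0.53 -0.  ] tcp [0.6109 0.1301 0.2542] gap 0.0853 t 30.05 F [-1.   0.3 -0.7]
```

View pics/scene8.png

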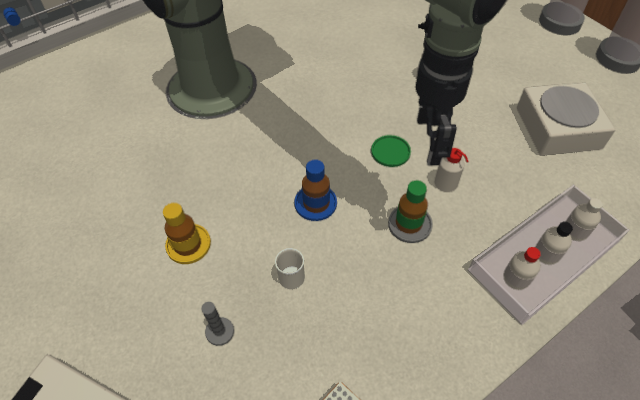

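Yellow stands in its dish (188,240). Green waits at (412,210) and the green dish is empty at (391,151). Picking up green now.

```bash
python3 -m creep '[{"dx":1,"dy":1,"dz":20,"yaw":0,"gripper":0},{"dx":1,"dy":1,"dz":50,"yaw":0,"gripper":0},{"dx":1,"dy":1,"dz":80,"yaw":0,"gripper":0},{"dx":1,"dy":1,"dz":105,"yaw":0,"gripper":0},{"dx":1,"dy":1,"dz":125,"yaw":0,"gripper":0},{"dx":1,"dy":1,"dz":135,"yaw":0,"gripper":0},{"dx":1,"dy":1,"dz":140,"yaw":0,"gripper":0},{"dx":1,"dy":1,"dz":140,"yaw":0,"gripper":0}]'; python3 -m creep '[{"dx":0,"dy":0,"dz":0,"yaw":0,"gripper":0.2},{"dx":0,"dy":0,"dz":0,"yaw":0,"gripper":0.35},{"dx":0,"dy":0,"dz":0,"yaw":0,"gripper":0.42},{"dx":0,"dy":0,"dz":0,"yaw":0,"gripper":0.48},{"dx":0,"dy":0,"dz":0,"yaw":0,"gripper":0.54},{"dx":0,"dy":0,"dz":0,"yaw":0,"gripper":0.6},{"dx":0,"dy":0,"dz":0,"yaw":0,"gripper":0.7},{"dx":0,"dy":0,"dz":0,"yaw":0,"gripper":1},{"dx":0,"dy":0,"dz":0,"yaw":0,"gripper":1},{"dx":0,"dy":0,"dz":0,"yaw":0,"gripper":1},{"dx":0,"dy":0,"dz":0,"yaw":0,"gripper":1},{"dx":0,"dy":0,"dz":-5,"yaw":0,"gripper":1},{"dx":0,"dy":0,"dz":-15,"yaw":0,"gripper":1},{"dx":0,"dy":0,"dz":-35,"yaw":0,"gripper":1},{"dx":0,"dy":0,"dz":-60,"yaw":0,"gripper":1},{"dx":0,"dy":0,"dz":-90,"yaw":0,"gripper":1},{"dx":0,"dy":0,"dz":-120,"yaw":0,"gripper":1},{"dx":0,"dy":0,"dz":-140,"yaw":0,"gripper":1},{"dx":0,"dy":0,"dz":-150,"yaw":0,"gripper":1},{"dx":0,"dy":0,"dz":-150,"yaw":0,"gripper":1}]'; python3 - <<'E'
from m import *
I={n:cv2.imread(f'pics/{n}8.png') for n in('scene','top')}
for n,p in(('scene',(391,151)),('top',(229,236))):
    m=blobs(I[n],'green',(*p,26)); k=cv2.convexHull(cv2.findNonZero(m))[:,0]; print('green dish',n,*circ(plane(n,k,.005),.045))
to(.440,.2265,.260)
E
```

```text
time_s: 30.95
tcp_pos: [0.6133, 0.1308, 0.1154]
tcp_rot: [2.75, 1.518, 0.0]
wrist_force: [-0.5, -0.2, 0.9]
finger_gap: 0.0856
gripper_force: 0.0
time_s: 32.95
tcp_pos: [0.614, 0.1313, 0.2668]
tcp_rot: [2.749, 1.518, 0.004]
wrist_force: [0.5, -0.3, -2.5]
finger_gap: 0.0347
gripper_force: 59.9
green dish scene [0.44136049 0.22374573] 0.0007714560205178446Traceback (most recent call last):
  File "<stdin>", line 4, in <module>
cv2.error: OpenCV(4.12.0) /io/opencv/modules/imgproc/src/convhull.cpp:143: error: (-215:Assertion failed) total >= 0 && (depth == CV_32F || depth == CV_32S) in function 'convexHull'
```

```bash
python3 -c "
from h import *
to(.4405,.2255,.260)"
```

```text
shift mm [ -12.7 -197.1    6.4] y-axis [ 0.85 -0.53  0.  ] tcp [0.614  0.1313 0.2668] gap 0.0347 t 32.95 F [ 0.5 -0.3 -2.5]
```

```bash
python3 -m creep '[{"dx":0,"dy":-8,"dz":0,"yaw":0,"gripper":1},{"dx":-2,"dy":-25,"dz":0,"yaw":0,"gripper":1},{"dx":-3,"dy":-48,"dz":0,"yaw":0,"gripper":1},{"dx":-5,"dy":-75,"dz":0,"yaw":0,"gripper":1},{"dx":-7,"dy":-105,"dz":0,"yaw":0,"gripper":1},{"dx":-9,"dy":-133,"dz":0,"yaw":0,"gripper":1},{"dx":-10,"dy":-158,"dz":0,"yaw":0,"gripper":1},{"dx":-12,"dy":-178,"dz":0,"yaw":0,"gripper":1},{"dx":-13,"dy":-191,"dz":0,"yaw":0,"gripper":1},{"dx":-13,"dy":-196,"dz":0,"yaw":0,"gripper":1},{"dx":-13,"dy":-196,"dz":0,"yaw":0,"gripper":1},{"dx":-13,"dy":-196,"dz":15,"yaw":0,"gripper":1},{"dx":-13,"dy":-196,"dz":35,"yaw":0,"gripper":1},{"dx":-13,"dy":-196,"dz":60,"yaw":0,"gripper":1},{"dx":-13,"dy":-196,"dz":85,"yaw":0,"gripper":1},{"dx":-13,"dy":-196,"dz":108,"yaw":0,"gripper":1},{"dx":-13,"dy":-196,"dz":125,"yaw":0,"gripper":1},{"dx":-13,"dy":-196,"dz":137,"yaw":0,"gripper":1},{"dx":-13,"dy":-196,"dz":144,"yaw":0,"gripper":1},{"dx":-13,"dy":-196,"dz":144,"yaw":0,"gripper":1}]'; python3 - <<'E'
from h import *
to(.4405,.2255,.1155)
cv2.imwrite('pics/s9.png',cv2.resize(optics.read_camera('scene')[80:230,310:510],None,fx=3,fy=3))
E
```

```text
time_s: 34.95
tcp_pos: [0.4404, 0.2243, 0.1206]
tcp_rot: [-2.75, -1.518, 0.002]
wrist_force: [-0.2, 0.5, -0.5]
finger_gap: 0.0342
gripper_force: 60.0
shift mm [ 1.1 -0.6  5.1] y-axis [ 0.85 -0.53 -0.  ] tcp [0.4404 0.2243 0.1206] gap 0.0342 t 34.95 F [-0.2  0.5 -0.5]
```

View pics/s9.png

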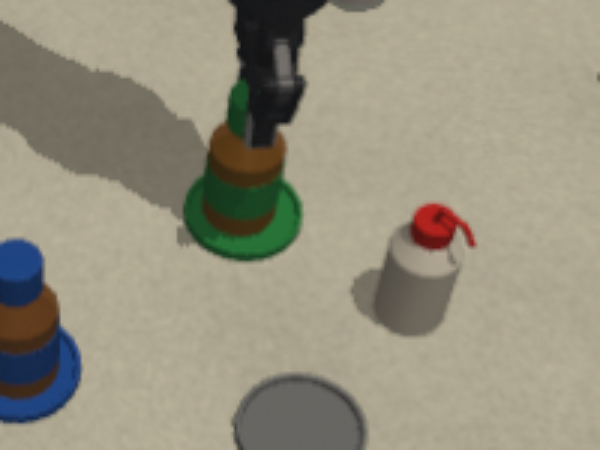

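The green bottle is over its dish with the wash bottle well clear. Lowering.

```bash
python3 -m creep '[{"dx":1,"dy":0,"dz":1.5,"yaw":0,"gripper":1},{"dx":1,"dy":0,"dz":3,"yaw":0,"gripper":1},{"dx":1,"dy":0,"dz":3.5,"yaw":0,"gripper":1},{"dx":1,"dy":0,"dz":3.5,"yaw":0,"gripper":1}]'; python3 -m creep '[{"dx":0,"dy":0,"dz":0.5,"yaw":0,"gripper":1},{"dx":0,"dy":0,"dz":1,"yaw":0,"gripper":1},{"dx":0,"dy":0,"dz":1,"yaw":0,"gripper":1}]'
```

```text
time_s: 35.4
tcp_pos: [0.4411, 0.2255, 0.118]
tcp_rot: [2.75, 1.519, 0.001]
wrist_force: [0.2, 0.9, -1.6]
finger_gap: 0.0348
gripper_force: 60.0
time_s: 35.7
tcp_pos: [0.4409, 0.2254, 0.1167]
tcp_rot: [2.75, 1.519, -0.0]
wrist_force: [-0.4, 0.9, -1.3]
finger_gap: 0.0344
gripper_force: 60.0
```

```bash
python3 -m creep '[{"dx":0,"dy":0,"dz":0.5,"yaw":0,"gripper":1},{"dx":0,"dy":0,"dz":1,"yaw":0,"gripper":1},{"dx":0,"dy":0,"dz":1,"yaw":0,"gripper":1}]';python3 -m creep '[{"dx":0,"dy":0,"dz":0.3,"yaw":0,"gripper":1},{"dx":0,"dy":0,"dz":0.6,"yaw":0,"gripper":1},{"dx":0,"dy":0,"dz":0.6,"yaw":0,"gripper":1}]'
```

```text
time_s: 36.0
tcp_pos: [0.441, 0.2254, 0.1158]
tcp_rot: [-2.75, -1.519, 0.0]
wrist_force: [-0.2, 0.3, -1.4]
finger_gap: 0.0345
gripper_force: 60.2
time_s: 36.3
tcp_pos: [0.4411, 0.2256, 0.1157]
tcp_rot: [-2.75, -1.519, -0.001]
wrist_force: [-1.2, 0.4, 4.8]
finger_gap: 0.0342
gripper_force: 60.4
```

Contact. Releasing, rising and backing away.

```bash
python3 -m creep '[{"dx":0,"dy":0,"dz":0,"yaw":0,"gripper":0.58},{"dx":0,"dy":0,"dz":0,"yaw":0,"gripper":0.54},{"dx":0,"dy":0,"dz":0,"yaw":0,"gripper":0.5},{"dx":0,"dy":0,"dz":0,"yaw":0,"gripper":0.4},{"dx":0,"dy":0,"dz":0,"yaw":0,"gripper":0.2},{"dx":0,"dy":0,"dz":0,"yaw":0,"gripper":0},{"dx":0,"dy":0,"dz":0,"yaw":0,"gripper":0},{"dx":0,"dy":0,"dz":0,"yaw":0,"gripper":0},{"dx":0,"dy":0,"dz":-10,"yaw":0,"gripper":0},{"dx":0,"dy":0,"dz":-30,"yaw":0,"gripper":0},{"dx":0,"dy":0,"dz":-60,"yaw":0,"gripper":0},{"dx":0,"dy":0,"dz":-100,"yaw":0,"gripper":0},{"dx":0,"dy":0,"dz":-130,"yaw":0,"gripper":0},{"dx":0,"dy":0,"dz":-150,"yaw":0,"gripper":0},{"dx":30,"dy":-40,"dz":-150,"yaw":0,"gripper":0},{"dx":60,"dy":-70,"dz":-150,"yaw":0,"gripper":0},{"dx":60,"dy":-70,"dz":-150,"yaw":0,"gripper":0},{"dx":60,"dy":-70,"dz":-150,"yaw":0,"gripper":0}]'; python3 - <<'E'
from m import *
I={n:optics.read_camera(n) for n in('scene','top')}
for n in I: cv2.imwrite(f'pics/{n}10.png',I[n])
E
```

```text
time_s: 38.1
tcp_pos: [0.4133, 0.3141, 0.2657]
tcp_rot: [2.748, 1.522, 0.0]
wrist_force: [0.9, -0.9, -0.5]
finger_gap: 0.0854
gripper_force: 0.0
```

View pics/scene10.png

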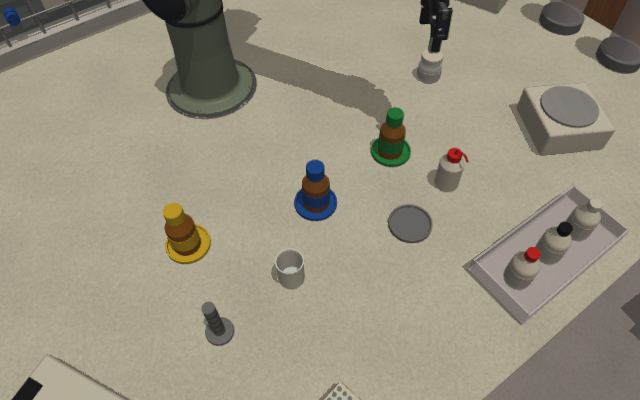

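Every bottle stands upright in its own dish: green (391,140), blue (316,190), yellow (185,232). The grey dish is empty and the bystanders have not moved. Handing in.

```bash
python3 -c "
from rig import ctrl
print(ctrl.job_done())"
```

```text
the job is handed in; nothing more can be done
None
```

The job is handed in: each of the three bottles stands upright in the dish of its own cap colour, the grey dish is empty, and the beaker, wash bottle and measuring cylinder stand where they were (about 38 s of the 106 s used).

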